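# Stop the flat lap and unclip its disc

## Task

Switch the flat lap off by pressing its raised key fully down so that the other key pops up. Then take the hooked pick from its rest, hook it into the loop of the spring clip and pull the clip sideways out of the spindle's groove, so that it drops and lies flat on the disc; the gripper itself must not touch the clip. Put the pick back on its rest, hook down, and leave the other things on the bench where they are.

Things in the scene. Friction and masses are not known exactly. Their poses are not given: they have to be found in the camera images.
- lap: flat-lap machine, fixed: grey square housing 250 x 250 mm, level bare-metal disc 210 mm across on it (disc top 84 mm above the bench), grooved upright spindle in the middle, and on its robot-side (-x) face a ledge, top 60 mm high, with two keys 148 mm from the spindle. Origin: on the spindle axis at bench height; z up
- spindle (a point): point on the spindle axis at the height of the disc's top. From the disc up: collar 44 mm across and 16 mm tall, groove 30 mm across and 8 mm tall (holds the clip), round cap 44 mm across and 9 mm tall (its top 117 mm above the bench)
- stop_key (a joint): travel of the stop key: 0 = standing up (start), 0.012 m = fully down. About 2.5 N pushes it down and it stays where it is left. Linked to the run key: as it goes down, the run key pops up by as much
- stop_top (a point): centre of the top face of the stop key, a grey plastic key 36 x 34 mm, the raised one of the two at the start (top 80 mm above the bench; 68 mm when down). Seen from the robot it is the left one of the pair
- run_key (a joint): travel of the run key: 0 = latched down (start), 0.012 m = popped up
- run_top (a point): centre of the top face of the run key (same size, 44 mm beside the stop key, starts 12 mm lower)
- clip: flat steel spring clip, 6 mm thick, in the spindle's groove, underside 100 mm above the bench. Two sprung jaws (50 mm over all) grip the spindle, a flat pull loop sticks out to one side. Origin: centre of its bore, underside; x out along the loop, z up. Pulled level along +x with 6 to 10 N it snaps out; 30 to 45 mm out it drops to the disc. Pushed sideways it turns about the spindle
- clip_loop (a point): centre of the opening of the pull loop, 40 mm from the clip's origin along its +x, at mid thickness. The opening is 28 mm long (x, 25.5 to 54 mm from the origin) and 26 mm wide; the outer bar is 8 mm wide (54 to 62 mm), the side bars 6 mm. Free space of 16 mm below it down to the disc
- pick: hooked pick, about 120 g: square wooden handle 96 mm long, 16 x 16 mm; a 6 mm steel rod leaves one end, turns straight down 90 mm from the handle's middle, to 28 mm below its axis, then ends in a short tip bent back towards the handle. Lies level on its rest, axis 53 mm above the bench. Origin: middle of the handle (grip there); x along the handle to the hook, z up, hook to -z
- pick_tip (a point): end of the hook: 84 mm along x and 36 mm below the handle's axis (the rod's round end reaches 3 mm further down)
- rest: wooden rest for the pick, fixed: base 110 x 64 x 10 mm, two cradles 8 mm thick, 68 mm apart along its x, each with a trough 30 mm wide, floor 45 mm and horns 57 mm above the bench. The handle is free between the cradles. Origin: centre of its underside; x along the trough, to the side where the hook lies
- rest_seat (a point): where the middle of the pick's handle lies when it is on the rest, 53 mm above the bench
- bench_block: bystander: flat square steel block 75 x 75 x 22 mm, origin at the centre of its underside
- mallet: bystander: hammer with a wooden handle, lying on the bench, not to be moved
- brass_brush: bystander: hand brush lying on the bench
Not all that is in view belongs to the job. Leave any turquoise look-alike of the rest alone.

How it is judged:
By the outcome, as a careful person would: the job done as asked, in the order asked, and still so for the second after the job is handed in, with the robot touching nothing.
It also fails if it takes over 58 s, if anything falls off the work surface, if the arm or the gripper's body presses on something with over 40 N, if the wrist force passes 120 N, or if a joint passes its speed limit or range.

## Robot

A 6-joint arm with a two-finger parallel gripper is mounted at the origin on the work surface. World frame = base frame: x ahead of the robot, y to its left, z up, the work surface at z = 0. Lengths are in mm, angles in rad, forces in N, time in s.
With the tool pointing down it reaches from about 275 to 1000 mm from the base axis. Payload 8.4 kg.
Tool frame: the origin (TCP) lies midway between the tips of the shut fingers; the grasp point (between the pads) lies 19 mm behind it; z points along the fingers, y is the line along which they close (so a half turn about z gives the same grasp; the last joint's range is limited). The gripper opens to 85 mm and grips with 20 to 120 N. Pads are 22 mm wide; open, the fingers measure 114 mm over their backs; the gripper's body (76 mm by 85 mm) begins 54 mm behind the grasp point. The pads swing forward as they close: fully open they stand 13 mm farther back than shut.
Start: joints at [1.297, 0.353, 1.633, -0, 1.155, -0.002], TCP at [167.79, 602.059, 231.281] pointing down, gripper open.
Joint ranges: [-2.63, 2.63], [-0.92, 2.1], [0.06, 2.66], [-1.3, 4.44], [0, 2.69], [-3.02, 3.02]. Speed limits (rad/s): [2.22, 2.22, 2.79, 3.14, 3.14, 3.14].

## Interface

Orientations are given as [roll, pitch, yaw] about the fixed x, y, z axes, in that order (R = Rz(yaw) Ry(pitch) Rx(roll)).
In Python, from rig import r gives the robot as it stands.
- The arm moves only by the shell command python3 -m inch 'ROWS' [OPENING] [FORCE]. ROWS is JSON, a list that holds one entry, the list of rows, each a list of 6 numbers: the shift along the tool's x, y, z scaled (see below), then the turn, a rotation vector about the tool's x, y, z scaled (see below). In form: [[[tx, ty, tz, wx, wy, wz], ...]]. A call has 1 to 8 rows; each row is the pose to reach, as a shift and turn from the pose commanded when the call began, along the tool's axes at that moment, turning the shorter way round; what a row does not reach only later rows make up. The controller multiplies each number of a shift by 20 cm and each number of a turn by pi rad. A row lasts 1/12 s, in which the tool goes at most 41.7 mm and 7.16 degrees, less where a joint would pass 70% of its speed; a pose out of reach is approached as far as the arm can. A call with a number of a shift or a turn outside -1 to 1 is refused whole. A call with a gripper value outside its range is refused whole. OPENING is the gripper's target within -1 to 1 (fully open at 1, half-way at 0, shut at -1), set as the call begins (- or left out, the last holds). The fingers move at their own pace and stop on an object; FORCE is the grip in N (left out, the last holds). Time passes only in rows, so rows that repeat a pose let the fingers close. It gives the time, the measured TCP pose, the force, the opening and the grip force at its end, in the units of the state.
- r.sense(): the state, without advancing time (a new reading comes with each control period).
- r.grab_frame(name): name is "side" or "top"; returns the picture (384x512x3 uint8, red, green, blue); there is no depth.
- r.camera_info(name): a dict with "K" (3x3 intrinsics, pixels), "distortion" ([k1, k2, p1, p2, k3] as OpenCV has them; the pictures are not rectified), "rvec" (rotation vector, rad) and "tvec" (3), from world to camera coordinates, as OpenCV has them. Camera axes: x right, y down, z forward; pixel columns grow to the right and rows downward; lengths in mm; the calibration is good to about 2 mm. A picture is of the moment at which its call begins. camera_info takes no time and is no camera call.
- r.sign_off(): hands the job in; it is judged then, once.
The state is a dict: "clock": time; "qpos": joint angles; "qvel": joint speeds; "joint_efforts": joint torques, N m; "eef_pos": TCP position; "tcp_rot": TCP orientation; "contact_force": force on the tool from outside, world axes, zero at the start; "wrist_torque": the same for the moment, N m; "opening": opening from 0.0 (shut) to 1.0 (fully open); "grasp_force": force on a finger pad.
Only numpy, scipy, OpenCV 4.12 (cv2) and the standard library are available. Lean on these libraries where they do the work, as an engineer would, in place of code of your own. Each camera call takes 0.05 s, during which the arm holds its last target. There are 200 camera calls.

## Working session

There is one attempt and no reset: what is moved stays moved. The work goes in short steps, Python scripts to look and compute and a shell command to move; the robot and the scene stay as the last step left them, time stands still between calls to the robot, and variables do not carry over. Pictures are saved under pics/ and viewed, at most 10 in all, crops included, and the job is handed in when it is done.

```bash
ls; mkdir -p pics
cat > h.py <<'E'
import numpy as np, cv2
from rig import r
from scipy.spatial.transform import Rotation as R
def cam(n):
    c=r.camera_info(n); return np.array(c["K"],float),np.array(c["distortion"],float),cv2.Rodrigues(np.array(c["rvec"],float))[0],np.array(c["tvec"],float).ravel()
def ray(n,px):
    K,d,Rm,t=cam(n); p=cv2.undistortPoints(np.array(px,float).reshape(-1,1,2),K,d).reshape(-1,2)
    v=np.c_[p,np.ones(len(p))]@Rm; return -Rm.T@t,v
def onz(n,px,z):
    o,v=ray(n,px); return o+v*((z-o[2])/v[:,2])[:,None]
def proj(n,P):
    K,d,Rm,t=cam(n); return cv2.projectPoints(np.array(P,float).reshape(-1,1,3),Rm,t,K,d)[0].reshape(-1,2)
def tri(pa,pb):
    o1,v1=ray("top",pa);o2,v2=ray("side",pb);v1=v1[0]/np.linalg.norm(v1[0]);v2=v2[0]/np.linalg.norm(v2[0])
    s=np.linalg.lstsq(np.c_[v1,-v2],o2-o1,rcond=None)[0]; a=o1+s[0]*v1;b=o2+s[1]*v2
    return (a+b)/2,np.linalg.norm(a-b)
def shot(n,f=None):
    im=cv2.cvtColor(np.asarray(r.grab_frame(n)),cv2.COLOR_RGB2BGR)
    if f: cv2.imwrite("pics/"+f,im)
    return im
E
python3 - <<'E'
from h import *
a=shot("top","top0.png");b=shot("side","side0.png")
print(r.sense())
for n in("top","side"): print(n,ray(n,[[256,192]]))
E
```

```text
pics
{'clock': 0.1, 'qpos': array([ 1.29660610e+00,  3.53616095e-01,  1.63405779e+00,  1.17606931e-05,
        1.15516567e+00, -2.37840146e-03]), 'qvel': array([-0.00013757,  0.00049962, -0.0020642 , -0.00153462,  0.00115196,
        0.00094002]), 'joint_efforts': array([ 1.47556060e-03, -6.06352186e+01, -3.42819715e+01,  1.80413099e-04,
        3.98091550e-03,  3.13364694e-05]), 'eef_pos': array([167.66881367, 601.6571097 , 230.61434851]), 'tcp_rot': array([-3.14034578e+00, -1.37190740e-05,  2.86977606e+00]), 'contact_force': array([-0.59815371, -0.0723338 ,  0.06643529]), 'wrist_torque': array([ 0.03183414, -0.01966638,  0.01218253]), 'grasp_force': 0.0, 'opening': 0.997481275823644}
top (array([ 348.53606487, -163.22936802, 1092.70562624]), array([[ 0.17404803,  0.00579238, -0.98482717]]))
side (array([  502.86857994, -1163.26736752,   868.24248864]), array([[ 0.05233283,  0.80172153, -0.59573376]]))
```

View pics/top0.png

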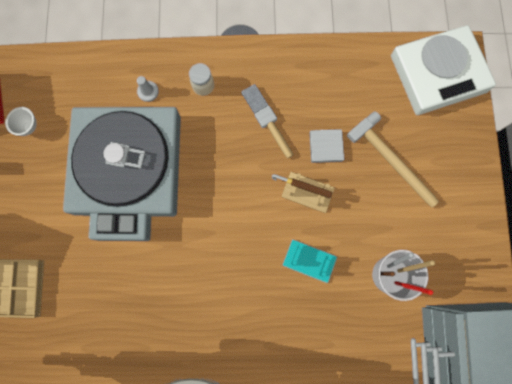

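View pics/side0.png

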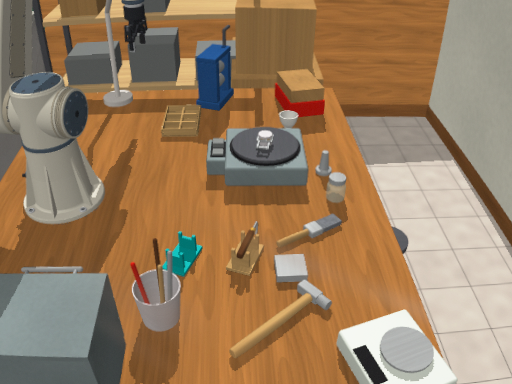

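The top view shows the lap at (120,160) with the spindle at (115,154), the clip loop at (135,158) and the keys at (104,224) and (126,223). The rest with the pick is at (308,192), hook end at (274,178). There are two rest candidates: the wooden one at (308,192) top / (245,252) side, which carries the pick and fits, and the turquoise look-alike at (310,260) top / (185,255) side, which I leave alone. I'll confirm with an enlarged crop.

Run:
```python
from h import *
a=cv2.imread("pics/top0.png");b=cv2.imread("pics/side0.png")
f=lambda im,x,y,w,h:cv2.resize(im[y:y+h,x:x+w],(400,300),interpolation=cv2.INTER_CUBIC)
cv2.imwrite("pics/c1.png",np.vstack([np.hstack([f(a,80,130,80,60),f(a,260,160,80,60)]),np.hstack([f(a,80,195,80,60),f(b,210,210,80,60)])]))
g=cv2.imread
def blob(im,lo,hi,box):
    x,y,w,h=box; m=cv2.inRange(cv2.cvtColor(im,cv2.COLOR_BGR2HSV)[y:y+h,x:x+w],lo,hi)
    c=max(cv2.findContours(m,0,2)[0],key=cv2.contourArea); return c+[x,y]
c=blob(a,(80,25,80),(110,120,230),(55,95,140,120)); rc=cv2.minAreaRect(c);print("housing",rc,cv2.boxPoints(rc).tolist())
c=blob(a,(0,0,40),(180,60,110),(60,100,120,110)); e=cv2.fitEllipse(cv2.convexHull(c));print("disc",e,onz("top",[e[0]],84))
```

```text
housing ((171.53448486328125, 158.5862274169922), (2.5997347831726074, 8.356289863586426), 68.19859313964844) [[167.17242431640625, 158.93106079101562], [174.9310302734375, 155.82760620117188], [175.89654541015625, 158.24139404296875], [168.137939453125, 161.3448486328125]]
disc ((119.89045715332031, 158.46083068847656), (94.06658172607422, 99.96942138671875), 58.46484375) [[610.6527145  144.67386203  84.        ]]
```

View pics/c1.png

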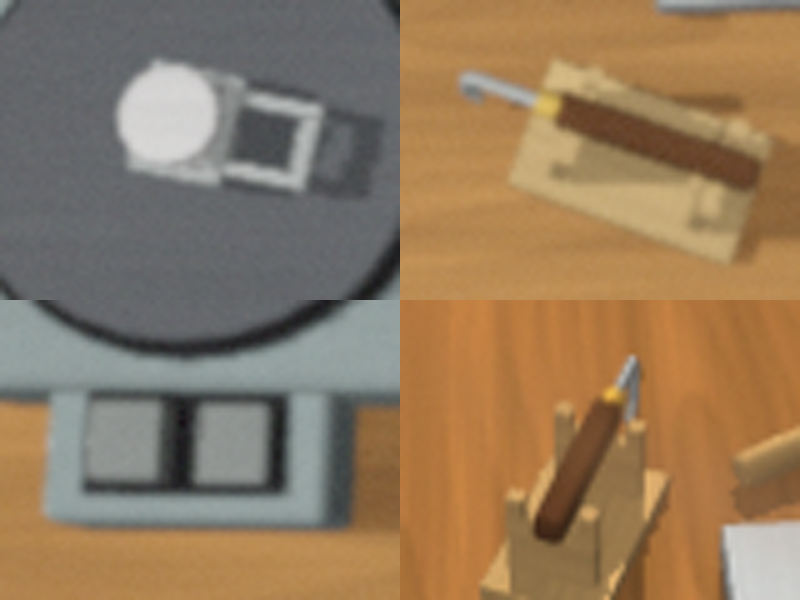

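The crop shows the pick lying in the wooden rest, hook to the upper left at top px (274,177) and handle from (292,182) to (331,194). The clip loop is centred near px (134,158), the raised stop key at (105,223) and the run key at (126,224).

Run:
```python
from h import *
a=cv2.imread("pics/top0.png");b=cv2.imread("pics/side0.png")
np.set_printoptions(precision=1,suppress=True)
H=cv2.cvtColor(a,cv2.COLOR_BGR2HSV);G=a.max(2)
def big(m,x,y,w,h,k=1):
    return [c+[x,y] for c in sorted(cv2.findContours(m[y:y+h,x:x+w],0,1)[0],key=cv2.contourArea)[::-1][:k]]
# cap
m=((G>205)*255).astype(np.uint8); c=big(m,95,135,40,35)[0]; e=cv2.minEnclosingCircle(c); cap=onz("top",[e[0]],117)[0]; print("cap",e,cap)
# loop opening + outer bar: bright region right of x=128
m=((G>150)*255).astype(np.uint8); m[:, :128]=0; c=big(m,120,140,40,35)[0]; P=onz("top",c.reshape(-1,2),112); print("loop bright rect",cv2.minAreaRect(P[:,:2].astype(np.float32)))
ys,xs=np.nonzero(m[140:175,120:150]); Q=onz("top",np.c_[xs+120,ys+140],112)[:,:2]
# dark opening
m2=((G<110)*255).astype(np.uint8);m2[:,:127]=0; 
hole=onz("top",[[134.4,158]],106)[0]; d=hole-cap; print("hole",hole,"dir deg",np.degrees(np.arctan2(d[1],d[0])),np.linalg.norm(d[:2]))
# keys
print("keys",onz("top",[[105,223.4]],80),onz("top",[[126.4,224]],68))
k=proj("top",[[0,0,0]])
# handle
m=((H[...,0]<15)&(H[...,1]>90)&(G<115)).astype(np.uint8)*255; c=big(m,280,165,60,40)[0]; P=onz("top",c.reshape(-1,2),58)[:,:2].astype(np.float32); rc=cv2.minAreaRect(P); print("handle top",rc,cv2.minAreaRect(c))
print("ends by px",onz("top",[[291.6,181.6],[331,193.6]],58),"hook corner",onz("top",[[273.6,177]],28))
# housing edges of ledge
print("ledge px->", onz("top",[[89.5,238.5],[148,238.5]],60), "housing corners",onz("top",[[70.5,107.5],[178,107.5],[64,214]],72))
# rest base corners
print("base",onz("top",[[291,172.5],[414-80-0,188],[282,196.5],[326,212.5]],10))
```

```text
cap ((113.22000122070312, 152.77999877929688), 8.909463882446289) [615.2 149.7 117. ]
loop bright rect ((603.8496704101562, 102.7791976928711), (30.695119857788086, 37.12999725341797), 78.9226303100586)
hole [605.  105.9 106. ] dir deg -103.07112057355411 45.020503678965056
keys [[466.3 174.6  80. ]] [[465.3 130.5  68. ]]
handle top ((536.84423828125, -282.0445556640625), (91.00985717773438, 13.808389663696289), 69.00713348388672) ((311.7622375488281, 188.1869354248047), (40.81613540649414, 6.0333733558654785), 19.09349250793457)
ends by px [[ 553.  -237.6   58. ]
 [ 523.4 -324.6   58. ]] hook corner [[ 570.9 -198.5   28. ]]
ledge px-> [[435.6 215.3  60. ]
 [433.   83.7  60. ]] housing corners [[739.8 269.8  72. ]
 [730.7  17.2  72. ]
 [490.2 271.2  72. ]]
base [[ 584.4 -240.5   10. ]
 [ 544.6 -339.8   10. ]
 [ 527.6 -217.3   10. ]
 [ 487.3 -318.1   10. ]]
```

```bash
cat > need.py <<'E'
import sys; from h import *
x,y,z,a=map(float,sys.argv[1:5]); s=r.sense(); T=R.from_euler("xyz",s["tcp_rot"])
G=R.from_euler("xyz",[np.pi,0,np.radians(a)])
d=T.inv().apply(np.array([x,y,z])-s["eef_pos"]); w=(T.inv()*G).as_rotvec()
print("shift/200",np.round(d/200,4),"turn/pi",np.round(w/np.pi,4),"rows>=",round(np.linalg.norm(d)/41.7,1),round(np.degrees(np.linalg.norm(w))/7.16,1),"clock",round(s["clock"],2))
E
python3 need.py 466 174.6 115 89
```

```text
shift/200 [-2.0102 -1.6557  0.5801] turn/pi [-3.00e-04  3.00e-04  4.19e-01] rows>= 12.8 10.5 clock 0.1
```

```bash
python3 -m inch '[[[-1,-0.82,0,0,0,0.25],[-1,-0.82,0,0,0,0.25],[-1,-0.82,0,0,0,0.25],[-1,-0.82,0,0,0,0.25],[-1,-0.82,0,0,0,0.25],[-1,-0.82,0,0,0,0.25],[-1,-0.82,0,0,0,0.25],[-1,-0.82,0,0,0,0.25]]]' -1 40; python3 need.py 466 174.6 115 89
```

```text
clock: 0.77
eef_pos: [317.6, 388.1, 231.2]
tcp_rot: [-3.141, 0.001, 2.079]
contact_force: [-0.6, 0.5, 0.2]
opening: -0.002
grasp_force: 0.0
shift/200 [-1.2936  0.1284  0.5817] turn/pi [-1.000e-04  2.000e-04  1.674e-01] rows>= 6.8 4.2 clock 0.77
```

```bash
python3 -m inch '[[[-1,0.1,0.3,0,0,0.167],[-1,0.1,0.3,0,0,0.167],[-1,0.1,0.3,0,0,0.167],[-1,0.1,0.3,0,0,0.167],[-1,0.1,0.3,0,0,0.167],[-1,0.1,0.3,0,0,0.167],[-1,0.1,0.3,0,0,0.167]]]' -1 40; python3 need.py 466 174.6 110 89
```

```text
clock: 1.35
eef_pos: [432.5, 225.3, 170.4]
tcp_rot: [-3.14, 0.0, 1.559]
contact_force: [-0.0, 1.0, 1.9]
opening: -0.003
grasp_force: 0.0
shift/200 [-0.2515  0.1711  0.302 ] turn/pi [-0.0005  0.0001  0.0017] rows>= 2.1 0.0 clock 1.35
```

```bash
python3 -m inch '[[[-0.25,0.17,0.3,0,0,0],[-0.25,0.17,0.3,0,0,0],[-0.25,0.17,0.3,0,0,0],[-0.25,0.17,0.3,0,0,0],[-0.25,0.17,0.3,0,0,0]]]' -1 40; python3 need.py 466 174.6 80 89
python3 - <<'E'
from h import *
a=shot("top","t1.png");b=shot("side","s1.png")
f=lambda im,x,y,w,h:cv2.resize(im[y:y+h,x:x+w],(400,300),interpolation=cv2.INTER_CUBIC)
cv2.imwrite("pics/c2.png",np.hstack([f(a,70,185,80,60),f(b,190,110,80,60)]))
E
```

```text
clock: 1.77
eef_pos: [465.3, 177.3, 111.7]
tcp_rot: [-3.141, -0.001, 1.561]
contact_force: [0.2, -0.8, -0.2]
opening: -0.001
grasp_force: 0.0
shift/200 [-0.0136  0.0035  0.1585] turn/pi [-0.0001 -0.0002  0.0025] rows>= 0.8 0.1 clock 1.77
```

View pics/c2.png

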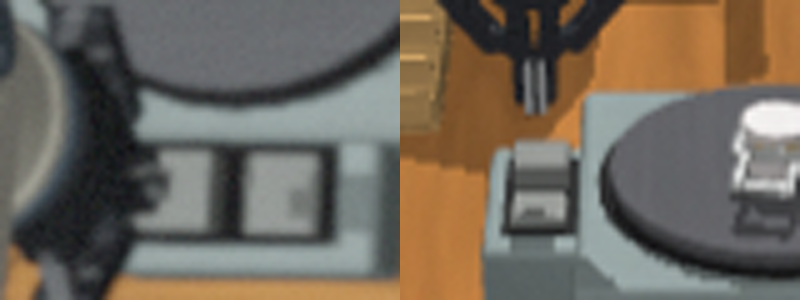

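The side crop shows the shut fingers (px about 297,132) directly above the raised far key (298,140); the low run key is nearer at (298,151). Now I press.

```bash
python3 -m inch '[[[-0.013,0.003,0.08,0,0,0],[-0.013,0.003,0.14,0,0,0],[-0.013,0.003,0.15,0,0,0],[-0.013,0.003,0.165,0,0,0],[-0.013,0.003,0.18,0,0,0],[-0.013,0.003,0.195,0,0,0],[-0.013,0.003,0.21,0,0,0],[-0.013,0.003,0.21,0,0,0]]]'; python3 need.py 466 174.6 67.5 89
```

```text
clock: 2.53
eef_pos: [466.4, 173.3, 69.3]
tcp_rot: [3.141, -0.0, 1.56]
contact_force: [1.0, 0.2, 0.3]
opening: -0.002
grasp_force: 0.0
shift/200 [ 0.0065 -0.0023  0.0089] turn/pi [ 0.0002 -0.0001  0.0021] rows>= 0.1 0.1 clock 2.53
```

```bash
python3 -m inch '[[[0.005,0,0.004,0,0,0],[0.005,0,0.008,0,0,0],[0.005,0,0.01,0,0,0],[0.005,0,0.01,0,0,0]]]';python3 -m inch '[[[0,0,0.004,0,0,0],[0,0,0.007,0,0,0],[0,0,0.007,0,0,0]]]'
```

```text
clock: 2.87
eef_pos: [466.4, 174.0, 68.0]
tcp_rot: [3.141, -0.0, 1.56]
contact_force: [-1.9, -1.7, 9.8]
opening: -0.001
grasp_force: 5.1
clock: 3.12
eef_pos: [466.6, 174.0, 67.7]
tcp_rot: [3.141, -0.0, 1.56]
contact_force: [-6.3, -3.0, 27.7]
opening: 0.002
grasp_force: 14.1
```

```bash
python3 -m inch '[[[0,0,-0.2,0,0,0],[0,0,-0.4,0,0,0],[0,0,-0.6,0,0,0],[0,0,-0.6,0,0,0]]]' ; python3 need.py 537 -282 150 69
python3 - <<'E'
from h import *
a=shot("top","t2.png");b=shot("side","s2.png")
f=lambda im,x,y,w,h:cv2.resize(im[y:y+h,x:x+w],(400,300),interpolation=cv2.INTER_CUBIC)
cv2.imwrite("pics/c3.png",np.hstack([f(b,230,115,80,60),f(b,190,120,80,60)]))
E
```

```text
clock: 3.45
eef_pos: [470.0, 175.4, 192.9]
tcp_rot: [3.132, -0.004, 1.56]
contact_force: [2.2, 0.4, 0.4]
opening: -0.0
grasp_force: 0.0
shift/200 [-2.2838  0.3586  0.2095] turn/pi [ 0.0029 -0.0018  0.1131] rows>= 11.1 2.8 clock 3.45
```

View pics/c3.png

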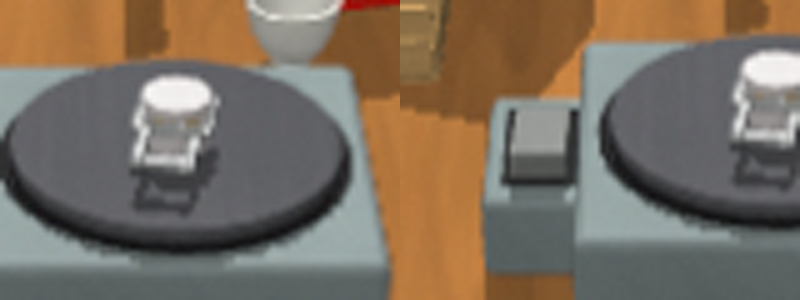

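The side crop shows that the near run key has popped up at (298,147), hiding the stop key, so the lap is off. The clip loop's outer bar is at side px (263,147). Next I move to the pick.

```bash
python3 -m inch '[[[-1,0.17,0,0,0,0.05],[-1,0.17,0,0,0,0.05],[-1,0.17,0,0,0,0.05],[-1,0.17,0,0,0,0.05],[-1,0.17,0,0,0,0.05],[-1,0.17,0,0,0,0.05]]]' 1; python3 -m inch '[[[-1,0.17,0,0,0,0.06],[-1,0.17,0,0,0,0.06],[-1,0.17,0,0,0,0.06],[-1,0.17,0,0,0,0.06],[-1,0.17,0,0,0,0.06],[-1,0.17,0,0,0,0.06]]]' 1; python3 need.py 537 -282 130 69
```

```text
clock: 4.05
eef_pos: [497.7, -31.5, 184.3]
tcp_rot: [-3.14, 0.002, 1.399]
contact_force: [0.3, 0.2, 0.5]
opening: 0.845
grasp_force: 0.0
clock: 4.55
eef_pos: [497.3, -234.3, 184.3]
tcp_rot: [-3.141, 0.002, 1.211]
contact_force: [1.0, 0.7, 0.1]
opening: 0.999
grasp_force: 0.0
shift/200 [-0.1529  0.27    0.2715] turn/pi [-0.0003  0.0005  0.0021] rows>= 2.0 0.1 clock 4.55
```

```bash
python3 -m inch '[[[-0.153,0.27,0.27,0,0,0],[-0.153,0.27,0.27,0,0,0],[-0.153,0.27,0.27,0,0,0],[-0.153,0.27,0.27,0,0,0],[-0.153,0.27,0.27,0,0,0]]]' ; python3 need.py 537 -282 34 69
python3 - <<'E'
from h import *
a=shot("top","t3.png");b=shot("side","s3.png")
f=lambda im,x,y,w,h:cv2.resize(im[y:y+h,x:x+w],(400,300),interpolation=cv2.INTER_CUBIC)
cv2.imwrite("pics/c4.png",np.hstack([f(a,270,150,80,60),f(b,210,200,80,60)]))
E
```

```text
clock: 4.97
eef_pos: [536.8, -275.7, 130.5]
tcp_rot: [-3.138, -0.001, 1.214]
contact_force: [-1.2, 0.2, -0.5]
opening: 1.002
grasp_force: 0.0
shift/200 [-0.0295  0.0135  0.4825] turn/pi [-0.001  -0.0002  0.0031] rows>= 2.3 0.1 clock 4.97
```

View pics/c4.png

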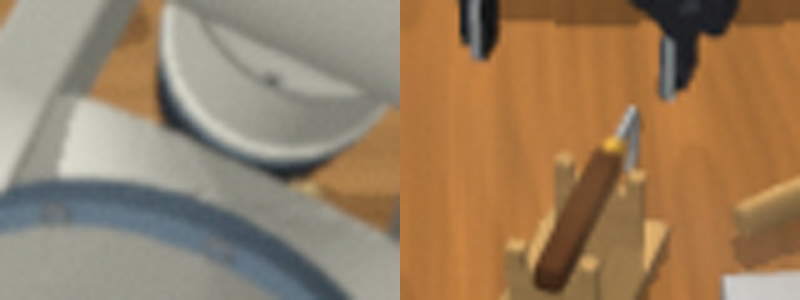

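The side crop shows the open fingers straddling the handle (handle px 318–332 / 230–256) with both pads clear of it, so I descend.

```bash
python3 -m inch '[[[-0.03,0.013,0.15,0,0,0],[-0.03,0.013,0.28,0,0,0],[-0.03,0.013,0.38,0,0,0],[-0.03,0.013,0.45,0,0,0],[-0.03,0.013,0.482,0,0,0],[-0.03,0.013,0.482,0,0,0],[-0.03,0.013,0.482,0,0,0]]]' ; python3 need.py 537 -282 34 69; python3 -m inch '[[[0,0,0,0,0,0],[0,0,0,0,0,0],[0,0,0,0,0,0],[0,0,0,0,0,0],[0,0,0,0,0,0],[0,0,0,0,0,0],[0,0,0,0,0,0],[0,0,0,0,0,0]]]' -1 70
```

```text
clock: 5.65
eef_pos: [538.7, -283.1, 36.7]
tcp_rot: [3.14, 0.0, 1.215]
contact_force: [0.4, 0.1, -0.6]
opening: 0.997
grasp_force: 0.0
shift/200 [ 0.0022 -0.0098  0.0133] turn/pi [0.0004 0.     0.0033] rows>= 0.1 0.1 clock 5.65
clock: 6.32
eef_pos: [538.4, -283.4, 35.9]
tcp_rot: [3.141, 0.0, 1.214]
contact_force: [-1.9, 0.5, 5.9]
opening: 0.171
grasp_force: 68.5
```

```bash
python3 -m inch '[[[0,0,-0.02,0,0,0],[0,0,-0.08,0,0,0],[0,0,-0.18,0,0,0],[0,0,-0.3,0,0,0],[0,0,-0.42,0,0,0],[0,0,-0.54,0,0,0],[0,0,-0.6,0,0,0],[0,0,-0.6,0,0,0]]]'
python3 need.py 588 26 160 77
python3 - <<'E'
from h import *
a=shot("top","t4.png");b=shot("side","s4.png")
f=lambda im,x,y,w,h:cv2.resize(im[y:y+h,x:x+w],(400,300),interpolation=cv2.INTER_CUBIC)
cv2.imwrite("pics/c5.png",np.hstack([f(a,240,130,80,60),f(b,220,160,80,60)]))
E
```

```text
clock: 6.98
eef_pos: [539.9, -284.1, 159.0]
tcp_rot: [3.136, 0.001, 1.214]
contact_force: [0.1, -0.6, -0.6]
opening: 0.176
grasp_force: 68.3
shift/200 [ 1.5371 -0.3161 -0.0079] turn/pi [ 0.0017  0.0003 -0.0413] rows>= 7.5 1.0 clock 6.98
```

View pics/c5.png

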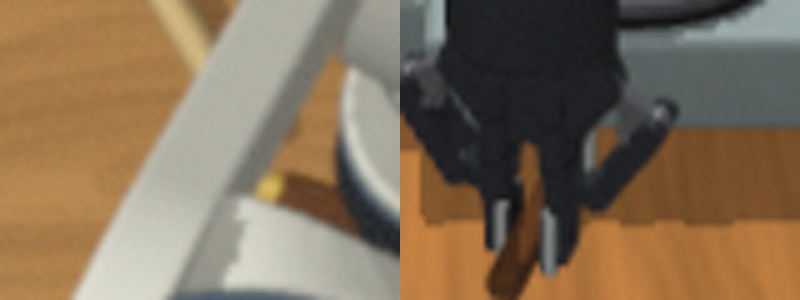

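Run:
```python
from h import *
np.set_printoptions(precision=1,suppress=True)
a0=cv2.imread("pics/top0.png");a=cv2.imread("pics/t4.png")
for im,box,z in((a0,(280,170,25,25),53+3),(a,(285,155,25,25),176+3)):
    x,y,w,h=box;m=cv2.inRange(cv2.cvtColor(im,cv2.COLOR_BGR2HSV)[y:y+h,x:x+w],(20,130,150),(35,255,255)); M=cv2.moments(m,True)
    p=[M["m10"]/M["m00"]+x,M["m01"]/M["m00"]+y]; print(p,M["m00"],onz("top",[p],z))
print(r.sense()["eef_pos"])
# clip from side view (s2): outer bar
b=cv2.imread("pics/s2.png");G=b.max(2)
m=((G>170)*255).astype(np.uint8)[143:152,252:276]; print(m//255)
for p in [[256.5,147.3],[269.5,147.3],[263,147.3],[263.5,144.7]]: print(p,onz("side",[p],106)[0])
K=proj("side",[[615.2,149.7,117],[606.4,110.7,106],[602,91.5,106]]);print(K, "cap side px about (265,134)")
```

```text
[289.27777777777777, 180.44444444444446] 18.0 [[ 556.2 -232.6   56. ]]
[293.875, 167.0] 16.0 [[ 558.6 -234.6  179. ]]
[ 538.1 -283.2  155.4]
[[0 0 0 0 0 1 1 0 0 0 0 0 0 0 0 0 1 1 0 0 0 0 0 0]
 [0 0 0 0 0 1 1 0 0 0 0 0 0 0 0 0 1 0 0 0 0 0 0 0]
 [0 0 0 0 0 1 1 0 0 0 0 0 0 0 0 0 1 0 0 0 0 0 0 0]
 [0 0 0 0 0 1 0 1 1 1 1 1 1 1 1 1 1 0 0 0 0 0 0 0]
 [0 0 0 0 0 0 0 0 1 1 1 1 1 1 1 1 1 0 0 0 0 0 0 0]
 [0 0 0 0 0 0 0 0 0 0 0 0 0 0 0 0 0 0 0 0 0 0 0 0]
 [0 0 0 0 0 0 0 0 0 0 0 0 0 0 0 0 0 0 0 0 0 0 0 0]
 [0 0 0 0 0 0 0 0 0 0 0 0 0 0 0 0 0 0 0 0 0 0 0 0]
 [0 0 0 0 0 0 0 0 0 0 0 0 0 0 0 0 0 0 0 0 0 0 0 0]]
[256.5, 147.3] [583.8  87.2 106. ]
[269.5, 147.3] [622.8  85.8 106. ]
[263, 147.3] [603.3  86.5 106. ]
[263.5, 144.7] [605.9 101.5 106. ]
[[265.5 133.6]
 [263.5 143.1]
 [262.4 146.4]] cap side px about (265,134)
```

```bash
python3 need.py 587.3 23.8 156 77.5; python3 -m inch '[[[0.15,-0.03,0,0,0,-0.01],[0.3,-0.06,0,0,0,-0.02],[0.45,-0.1,0,0,0,-0.03],[0.6,-0.13,0,0,0,-0.04],[0.75,-0.16,0,0,0,-0.044],[0.9,-0.19,0,0,0,-0.044],[0.95,-0.2,0,0,0,-0.044],[0.95,-0.2,0,0,0,-0.044]]]';  python3 need.py 587.3 23.8 156 77.5
```

```text
shift/200 [ 1.5241 -0.3051 -0.0033] turn/pi [ 0.0001  0.     -0.0441] rows>= 7.5 1.1 clock 7.08
clock: 7.75
eef_pos: [566.3, -88.8, 153.7]
tcp_rot: [-3.139, -0.0, 1.355]
contact_force: [0.2, -0.4, -1.5]
opening: 0.173
grasp_force: 68.3
shift/200 [ 0.5724 -0.018  -0.0111] turn/pi [-0.0009 -0.0001  0.0008] rows>= 2.7 0.0 clock 7.75
```

```bash
python3 -m inch '[[[0.1,-0.005,0,0,0,0],[0.22,-0.01,0,0,0,0],[0.35,-0.015,-0.01,0,0,0],[0.46,-0.018,-0.01,0,0,0],[0.54,-0.018,-0.01,0,0,0],[0.572,-0.018,-0.01,0,0,0],[0.572,-0.018,-0.01,0,0,0],[0.572,-0.018,-0.01,0,0,0]]]'
python3 - <<'E'
from h import *
a=shot("top","t5.png");b=shot("side","s5.png")
f=lambda im,x,y,w,h:cv2.resize(im[y:y+h,x:x+w],(400,300),interpolation=cv2.INTER_CUBIC)
cv2.imwrite("pics/c6.png",np.vstack([np.hstack([f(a,90,120,80,60),f(b,230,100,80,60)]),np.hstack([f(a,110,140,48,36),f(b,245,115,48,36)])]))
E
python3 need.py 587.3 23.8 156 77.5
```

```text
clock: 8.42
eef_pos: [587.9, 20.2, 156.7]
tcp_rot: [-3.14, 0.001, 1.353]
contact_force: [-0.1, -0.9, -2.0]
opening: 0.169
grasp_force: 68.3
shift/200 [ 0.0182 -0.0073  0.0054] turn/pi [-0.0002  0.0002 -0.0003] rows>= 0.1 0.0 clock 8.52
```

View pics/c6.png

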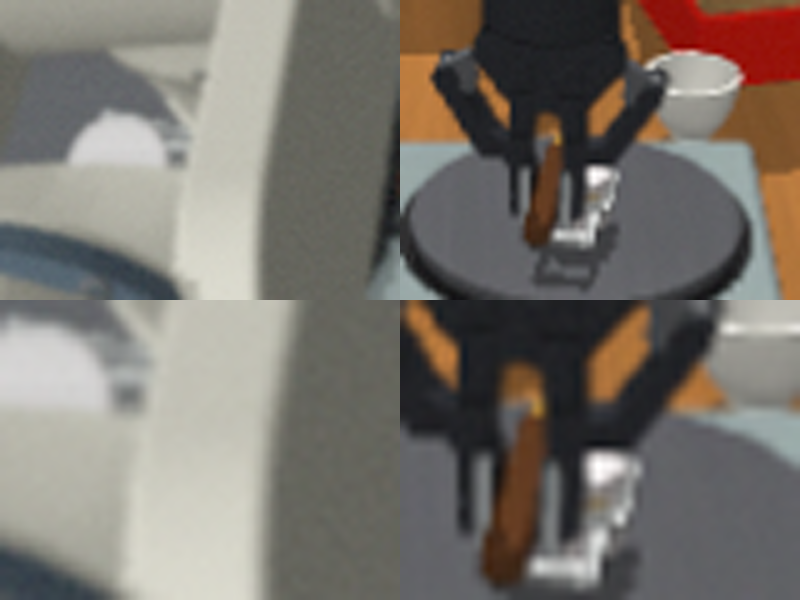

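The side crop shows the pick held level, handle near end at about px (257,148), with the clip's outer bar at (264,147) just behind; the hook itself is hidden by the fingers. I check numerically before lowering.

Run:
```python
from h import *
np.set_printoptions(precision=1,suppress=True)
b=cv2.imread("pics/s5.png");H=cv2.cvtColor(b,cv2.COLOR_BGR2HSV)
m=((H[...,0]<14)&(H[...,1]>110)&(b.max(2)<135)).astype(np.uint8)[118:155,248:272];ys,xs=np.nonzero(m)
for v in range(118,155,3):
    k=xs[ys==v-118]; 
    if len(k): print(v,k.min()+248,k.max()+248)
T=np.array([588,20.2,156.7+17.1]);u=np.array([np.cos(np.radians(77.5)),np.sin(np.radians(77.5)),0])
print("pred handle near end mid, top",proj("side",[T-48*u,T-48*u+[0,0,8],T-48*u-[0,0,8],T+48*u]))
c=np.array([615.2,149.7,0]);w=-u
print("pred bar edges z106/100 rho54,62",proj("side",[c+54*w+[0,0,106],c+62*w+[0,0,106],c+62*w+[0,0,100],c+25.5*w+[0,0,106]]))
b=cv2.imread("pics/s2.png");print(b.max(2)[128:150,255:272])
```

```text
118 270 270
130 259 261
133 258 261
136 257 261
139 256 260
142 256 260
145 255 259
148 256 258
pred handle near end mid, top [[256.9 147.8]
 [257.  145.3]
 [256.9 150.3]
 [262.2 130.8]]
pred bar edges z106/100 rho54,62 [[262.8 145.5]
 [262.4 146.8]
 [262.4 148.6]
 [264.2 140.8]]
[[103 102 103 102 102 104 104 104 103 103 103 103 102 104 101 101  99]
 [105 102 103 104 103 104 103 104 104 111 115 106 103 103 103 101 101]
 [105 104 103 103 106 118 147 181 179 185 188 179 170 151 141 108 101]
 [107 104 104 111 151 199 223 242 240 240 239 240 238 227 218 179 121]
 [105 107 105 143 224 244 241 241 241 240 239 240 241 241 241 238 188]
 [106 104 112 176 243 243 242 241 241 241 241 241 242 242 240 240 228]
 [106 106 120 183 235 243 243 242 242 241 241 241 242 243 242 241 228]
 [104 104 122 169 194 232 240 244 242 242 241 241 242 244 242 229 201]
 [106 112 149 181 149 175 216 228 229 233 234 230 227 228 218 167 131]
 [106 121 180 197 144 147 155 162 172 188 193 178 168 159 137 129 130]
 [104 136 209 178 138 134 143 146 145 146 145 140 136 132 130 133 134]
 [106 144 220 182 132 123 131 134 133 135 139 150 131 126 125 139 149]
 [106 122 176 196 180 121 126 128 130 130 138 154 132 131 130 153 185]
 [104 100 130 209 196 117 126 123 125 127 131 134 128 132 132 146 189]
 [104 106 138 210 147 132 138 133 134 133 135 130 123 164 164 101 106]
 [104 116 172 207 124 146 148 148 148 148 146 138 147 213 197 107 106]
 [104 136 213 203 101 138 149 149 149 148 144 141 160 215 170 114  96]
 [104 143 220 177 121 132 138 148 155 141 143 136 164 198 117  95  72]
 [108 139 191 151 181 186 188 194 188 178 186 196 188 196  71  67  64]
 [106 126 146 127 170 180 184 187 179 179 187 207 190 188  66  65  65]
 [100  90  90  81  92  95  98 103 117 117 128 156 156 147  68  66  66]
 [ 98  65  63  57  63  72  70  76  83  85  94 116 104  93  65  66  64]]
```

```bash
python3 -m inch '[[[0.018,-0.007,0.02,0,0,0],[0.018,-0.007,0.05,0,0,0],[0.018,-0.007,0.08,0,0,0],[0.018,-0.007,0.1,0,0,0],[0.018,-0.007,0.1,0,0,0],[0.018,-0.007,0.1,0,0,0]]]'; python3 need.py 587.3 23.8 112 77.5
```

```text
clock: 9.02
eef_pos: [587.5, 24.9, 137.0]
tcp_rot: [-3.141, 0.0, 1.352]
contact_force: [-0.7, 0.5, 0.1]
opening: 0.174
grasp_force: 68.3
shift/200 [-0.0057  0.0006  0.1248] turn/pi [-0.0003  0.0001 -0.0001] rows>= 0.6 0.0 clock 9.02
```

```bash
python3 -m inch '[[[-0.006,0,0.02,0,0,0],[-0.006,0,0.04,0,0,0],[-0.006,0,0.06,0,0,0],[-0.006,0,0.08,0,0,0],[-0.006,0,0.1,0,0,0],[-0.006,0,0.115,0,0,0],[-0.006,0,0.125,0,0,0],[-0.006,0,0.125,0,0,0]]]'; python3 need.py 587.3 23.8 110 77.5
python3 - <<'E'
from h import *
shot("top","t6.png");b=shot("side","s6.png")
print(b.max(2)[128:150,255:272]); print(r.sense()["contact_force"])
E
```

```text
clock: 9.68
eef_pos: [587.2, 23.9, 111.9]
tcp_rot: [-3.141, 0.0, 1.352]
contact_force: [-0.1, 0.2, -1.2]
opening: 0.171
grasp_force: 68.3
shift/200 [-0.0003  0.0005  0.0096] turn/pi [-0.0002  0.0001 -0.0001] rows>= 0.0 0.0 clock 9.68
[[ 35  34  39  38  39  39  35  39  37  35  31  37  38  34  36  37  34]
 [ 34  35  37  38  37  38  38  37  38  37  34  37  35  36  32  32  38]
 [ 36  36  34  37  37  38  35  37  36  37  34  36  37  37  36  38  57]
 [ 34  35  37  37  37  37  37  37  38  36  34  37  40  38  41  78 111]
 [ 34  36  37  37  35  36  34  32  34  36  34  36  37  41 105 184 188]
 [ 38  35  38  38  37  38  35  34  32  31  31  36  41 107 203 240 228]
 [ 36  36  36  36  36  37  38  36  39  38  37  43 108 207 241 241 228]
 [ 36  36  43  55  46  38  37  38  39  35  34  51 158 243 242 228 200]
 [ 35  57 118 152 101  77  48  38  37  35  33  57 147 227 219 167 113]
 [ 35  82 174 199 139 121  73  37  38  37  35  54 118 158 137 127  90]
 [ 33 113 218 177 137 125  80  38  35  37  36  47  98 131 124 103  53]
 [ 33 124 228 183 133 125 101  36  38  37  38  45  95 123  97  63  45]
 [ 30  87 176 196 181 137 129  33  33  33  33  44  80  97  68  50  45]
 [ 34  56 130 208 187 122 118  33  34  33  31  41  57  57  55  48  39]
 [ 35  64 132 188 108 100  87  37  37  36  37  39  50  49  46  41  39]
 [ 37  69 139 161  98  99  88  38  35  34  38  35  42  39  39  36  39]
 [ 32  64 128 145  98  98  90  35  38  37  35  36  39  38  38  39  35]
 [ 37  62 115 111  96  97  88  37  36  38  36  35  36  38  38  37  39]
 [ 45  52 101 101  97  95  84  36  37  37  37  56 115 147  47  47  49]
 [ 79  42  82  96  99  93  81  93  50  40  38  80 166 189  62  59  62]
 [ 84  40  78  97  98  91  78 123  80  39  36  83 156 146  67  65  65]
 [ 73  47  88  97  99  89  79 122  96  39  35  58 104  93  65  66  66]]
[ 0.27113445 -0.40266172 -0.76797744]
```

```bash
python3 -m inch '[[[-0.01,0,0.005,0,0,0],[-0.02,0,0.01,0,0,0],[-0.03,0,0.01,0,0,0],[-0.04,0,0.01,0,0,0],[-0.045,0,0.01,0,0,0]]]'; python3 -m inch '[[[-0.01,0,0,0,0,0],[-0.02,0,0,0,0,0],[-0.03,0,0,0,0,0]]]'; python3 -m inch '[[[-0.01,0,0,0,0,0],[-0.02,0,0,0,0,0],[-0.03,0,0,0,0,0]]]'
```

```text
clock: 10.2
eef_pos: [585.5, 14.7, 110.6]
tcp_rot: [3.142, 0.0, 1.352]
contact_force: [0.3, -1.1, -1.1]
opening: 0.174
grasp_force: 68.3
clock: 10.45
eef_pos: [584.3, 9.2, 110.5]
tcp_rot: [3.141, -0.0, 1.352]
contact_force: [0.7, 3.8, -0.7]
opening: 0.176
grasp_force: 68.2
clock: 10.7
eef_pos: [583.8, 5.0, 110.8]
tcp_rot: [3.14, -0.003, 1.351]
contact_force: [1.8, 13.2, -0.7]
opening: 0.174
grasp_force: 68.3
```

The hook has engaged at the expected distance, with the force rising along +y. I keep pulling.

```bash
python3 -m inch '[[[-0.01,0,0,0,0,0],[-0.02,0,0,0,0,0],[-0.03,0,0,0,0,0],[-0.04,0,0,0,0,0]]]'; python3 -m inch '[[[-0.01,0,0,0,0,0],[-0.02,0,0,0,0,0],[-0.03,0,0,0,0,0],[-0.04,0,0,0,0,0]]]'
```

```text
clock: 11.03
eef_pos: [582.0, -2.8, 110.8]
tcp_rot: [3.141, -0.003, 1.352]
contact_force: [2.2, 8.8, -1.9]
opening: 0.171
grasp_force: 68.3
clock: 11.37
eef_pos: [579.4, -12.5, 110.4]
tcp_rot: [-3.141, 0.0, 1.353]
contact_force: [0.9, -0.2, -1.8]
opening: 0.174
grasp_force: 68.3
```

```bash
python3 -m inch '[[[-0.01,0,0,0,0,0],[-0.02,0,0,0,0,0],[-0.03,0,0,0,0,0],[-0.04,0,0,0,0,0],[-0.05,0,0,0,0,0],[-0.06,0,0,0,0,0],[-0.07,0,0,0,0,0],[-0.08,0,0,0,0,0]]]'; python3 -m inch '[[[-0.01,0,0,0,0,0],[-0.02,0,0,0,0,0],[-0.03,0,0,0,0,0],[-0.04,0,0,0,0,0],[-0.04,0,0,0,0,0]]]'
python3 - <<'E'
from h import *
a=shot("top","t7.png");b=shot("side","s7.png")
f=lambda im,x,y,w,h:cv2.resize(im[y:y+h,x:x+w],(400,300),interpolation=cv2.INTER_CUBIC)
cv2.imwrite("pics/c7.png",np.hstack([f(a,90,130,80,60),f(b,230,110,80,60)]))
E
```

```text
clock: 12.03
eef_pos: [576.0, -28.0, 110.5]
tcp_rot: [3.142, -0.0, 1.352]
contact_force: [0.2, 1.4, -0.9]
opening: 0.172
grasp_force: 68.3
clock: 12.45
eef_pos: [574.2, -36.0, 110.5]
tcp_rot: [-3.142, 0.0, 1.352]
contact_force: [0.3, -0.6, -1.2]
opening: 0.175
grasp_force: 68.4
```

View pics/c7.png

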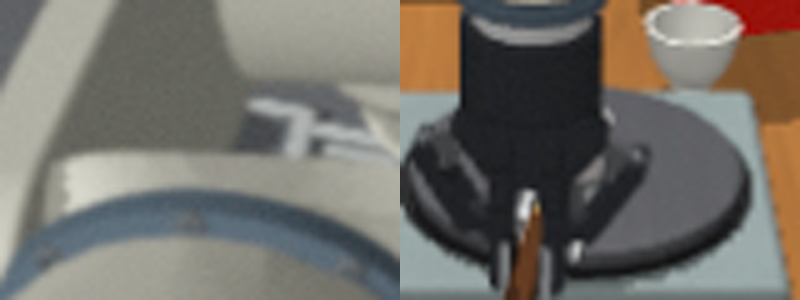

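The top crop shows the clip pulled clear: jaw edge from px (140,150) to (149,152), loop beginning at about (150,157). I compute positions before unhooking.

```bash
python3 - <<'E'
from h import *
np.set_printoptions(precision=1,suppress=True)
P=onz("top",[[140,150.6],[149.5,152],[150,159.5],[153,155]],90);d=P[:,:2]-[615.2,149.7];u=np.array([-.216,-.976]);n=np.array([.976,-.216])
print(P, d@u, d@n)
E
python3 -m inch '[[[0.01,0,0,0,0,0],[0.025,0,0,0,0,0],[0.04,0,0,0,0,0],[0.055,0,0,0,0,0],[0.065,0,0,0,0,0],[0.065,0,0,0,0,0]]]'
```

```text
[[625.8  98.1  90. ]
 [621.9  76.7  90. ]
 [604.7  75.2  90. ]
 [614.8  68.7  90. ]] [48.1 69.8 75.  79.1] [21.5 22.3  5.9 17.1]
clock: 13.05
eef_pos: [577.2, -22.4, 110.5]
tcp_rot: [3.142, -0.0, 1.353]
contact_force: [-0.5, 0.4, -2.3]
opening: 0.172
grasp_force: 68.3
```

```bash
python3 -m inch '[[[0,0,-0.015,0,0,0],[0,0,-0.03,0,0,0],[0,0,-0.045,0,0,0],[0,0,-0.06,0,0,0],[0,0,-0.08,0,0,0],[0,0,-0.1,0,0,0],[0,0,-0.13,0,0,0],[0,0,-0.17,0,0,0]]]'; python3 -m inch '[[[0,0,-0.05,0,0,0],[0,0,-0.1,0,0,0],[0,0,-0.1,0,0,0],[0,0,-0.1,0,0,0]]]'; python3 need.py 538.4 -283.4 160 69.6
```

```text
clock: 13.72
eef_pos: [576.8, -23.0, 144.8]
tcp_rot: [-3.141, 0.0, 1.352]
contact_force: [-0.0, 0.4, -1.0]
opening: 0.171
grasp_force: 68.3
clock: 14.05
eef_pos: [577.7, -23.0, 165.5]
tcp_rot: [3.14, -0.0, 1.352]
contact_force: [-0.2, -0.2, -0.9]
opening: 0.174
grasp_force: 68.3
shift/200 [-1.3137  0.09    0.0274] turn/pi [ 0.0006 -0.0002  0.0438] rows>= 6.3 1.1 clock 14.05
```

```bash
python3 -m inch '[[[-0.1,0,0,0,0,0.01],[-0.25,0.01,0,0,0,0.02],[-0.4,0.03,0,0,0,0.03],[-0.55,0.04,0,0,0,0.04],[-0.7,0.05,0,0,0,0.044],[-0.85,0.06,0,0,0,0.044],[-0.95,0.065,0,0,0,0.044],[-0.95,0.065,0,0,0,0.044]]]'; python3 need.py 538.4 -283.4 160 69.6
python3 - <<'E'
from h import *
np.set_printoptions(precision=1,suppress=True)
a=shot("top","t8.png");b=shot("side","s8.png")
for n,im,bx in(("top",a,(70,112,100,95)),("side",b,(225,125,80,50))):
    x,y,w,h=bx;m=((im.max(2)>150)&(im.max(2)-im.min(2).astype(int)<30)).astype(np.uint8)[y:y+h,x:x+w]
    for c in cv2.findContours(m*255,0,2)[0]:
        if cv2.contourArea(c)>15: c=c+[x,y]; print(n,cv2.contourArea(c),cv2.boundingRect(c)); rc=cv2.minAreaRect(onz(n,c.reshape(-1,2),90)[:,:2].astype(np.float32)); print(rc)
E
```

```text
clock: 14.72
eef_pos: [547.7, -214.7, 164.0]
tcp_rot: [-3.141, 0.001, 1.212]
contact_force: [-0.6, 0.6, -1.2]
opening: 0.171
grasp_force: 68.4
shift/200 [-0.3381  0.077   0.0205] turn/pi [-0.0001  0.0004 -0.001 ] rows>= 1.7 0.0 clock 14.72
top 366.5 (133, 177, 37, 30)
((513.642822265625, 56.18963623046875), (49.226844787597656, 99.98098754882812), 38.53148651123047)
top 334.5 (70, 171, 33, 36)
((526.0751342773438, 235.63461303710938), (110.36471557617188, 51.028831481933594), 43.27251052856445)
top 341.0 (130, 150, 38, 23)
((599.4456787109375, 77.53645324707031), (75.86845397949219, 48.17288589477539), 76.85360717773438)
top 304.5 (104, 143, 20, 22)
((621.740234375, 158.7604522705078), (44.48329162597656, 46.51395034790039), 71.18546295166016)
top 266.5 (139, 112, 31, 26)
((702.0408325195312, 53.757049560546875), (92.28211975097656, 43.506107330322266), 48.606346130371094)
top 410.5 (70, 112, 36, 41)
((692.7352294921875, 242.5874481201172), (60.98903274536133, 119.11149597167969), 50.22734832763672)
side 28.0 (266, 130, 6, 8)
((628.8700561523438, 197.1674041748047), (45.3536491394043, 16.1184139251709), 85.83336639404297)
side 55.5 (227, 129, 5, 22)
((501.70556640625, 166.094482421875), (130.44137573242188, 13.017138481140137), 89.21878051757812)
side 255.5 (277, 128, 28, 40)
((697.4066162109375, 111.9514389038086), (236.12461853027344, 77.38961029052734), 79.82172393798828)
```

The clip lies at (599,77) on the disc with a 76 x 48 mm outline, flat and off the hook. Now I return the pick.

```bash
python3 -m inch '[[[-0.1,0.02,0,0,0,0],[-0.2,0.05,0,0,0,0],[-0.29,0.07,0.01,0,0,0],[-0.338,0.077,0.02,0,0,0],[-0.338,0.077,0.02,0,0,0],[-0.338,0.077,0.02,0,0,0],[-0.338,0.077,0.02,0,0,0],[-0.338,0.077,0.02,0,0,0]]]'; python3 need.py 538.4 -283.4 75 69.6
```

```text
clock: 15.48
eef_pos: [539.7, -278.8, 160.5]
tcp_rot: [-3.141, -0.0, 1.215]
contact_force: [0.3, 0.3, -1.1]
opening: 0.17
grasp_force: 68.4
shift/200 [-0.0237  0.0022  0.4275] turn/pi [-0.0001 -0.0001  0.0001] rows>= 2.1 0.0 clock 15.48
```

```bash
python3 -m inch '[[[-0.023,0.002,0.1,0,0,0],[-0.023,0.002,0.2,0,0,0],[-0.023,0.002,0.3,0,0,0],[-0.023,0.002,0.38,0,0,0],[-0.023,0.002,0.427,0,0,0],[-0.023,0.002,0.427,0,0,0],[-0.023,0.002,0.427,0,0,0],[-0.023,0.002,0.427,0,0,0]]]'; python3 need.py 538.4 -283.4 37 69.6
```

```text
clock: 16.15
eef_pos: [539.0, -284.6, 76.2]
tcp_rot: [3.14, 0.0, 1.214]
contact_force: [-0.1, -0.5, -0.8]
opening: 0.169
grasp_force: 68.4
shift/200 [ 0.0044 -0.0052  0.1957] turn/pi [ 0.0005  0.     -0.0001] rows>= 0.9 0.0 clock 16.15
```

```bash
python3 -m inch '[[[0.004,-0.003,0.05,0,0,0],[0.004,-0.003,0.1,0,0,0],[0.004,-0.003,0.14,0,0,0],[0.004,-0.003,0.165,0,0,0],[0.004,-0.003,0.18,0,0,0],[0.004,-0.003,0.19,0,0,0],[0.004,-0.003,0.195,0,0,0],[0.004,-0.003,0.195,0,0,0]]]'; python3 need.py 538.4 -283.4 35.9 69.6
```

```text
clock: 16.82
eef_pos: [538.0, -283.6, 36.1]
tcp_rot: [-3.142, -0.0, 1.214]
contact_force: [-0.7, -0.1, -2.5]
opening: 0.173
grasp_force: 68.6
shift/200 [0.0015 0.0017 0.0012] turn/pi [-0.     -0.     -0.0002] rows>= 0.0 0.0 clock 16.82
```

```bash
python3 -m inch '[[[0,0,0.003,0,0,0],[0,0,0.005,0,0,0],[0,0,0.005,0,0,0]]]'; python3 -m inch '[[[0,0,0,0,0,0],[0,0,0,0,0,0],[0,0,0,0,0,0],[0,0,0,0,0,0],[0,0,0,0,0,0],[0,0,0,0,0,0],[0,0,0,0,0,0],[0,0,0,0,0,0]]]' 1; python3 -m inch '[[[0,0,-0.05,0,0,0],[0,0,-0.15,0,0,0],[0,0,-0.3,0,0,0],[0,0,-0.45,0,0,0],[0,0,-0.6,0,0,0],[0,0,-0.75,0,0,0],[0,0,-0.9,0,0,0],[0,0,-0.9,0,0,0]]]'
```

```text
clock: 17.07
eef_pos: [538.2, -283.7, 35.9]
tcp_rot: [3.141, 0.0, 1.214]
contact_force: [-2.2, 1.0, 5.6]
opening: 0.173
grasp_force: 69.5
clock: 17.73
eef_pos: [538.0, -283.5, 35.1]
tcp_rot: [3.142, -0.0, 1.214]
contact_force: [0.4, 0.3, -0.7]
opening: 0.995
grasp_force: 0.0
clock: 18.4
eef_pos: [540.8, -285.0, 222.4]
tcp_rot: [3.132, 0.001, 1.214]
contact_force: [-0.3, -0.2, 0.6]
opening: 1.002
grasp_force: 0.0
```

Now I back the arm off toward the base so the top camera can see everything for the final check.

```bash
python3 -m inch '[[[0.1,0.9,-0.1,0,0,0],[0.1,0.9,-0.1,0,0,0],[0.1,0.9,-0.1,0,0,0],[0.1,0.9,-0.1,0,0,0],[0.1,0.9,-0.1,0,0,0],[0.1,0.9,-0.1,0,0,0],[0.1,0.9,-0.1,0,0,0]]]' 1
python3 - <<'E'
from h import *
a=shot("top","t9.png");b=shot("side","s9.png")
f=lambda im,x,y,w,h:cv2.resize(im[y:y+h,x:x+w],(400,300),interpolation=cv2.INTER_CUBIC)
cv2.imwrite("pics/c8.png",np.vstack([np.hstack([f(a,60,100,160,120),f(a,240,80,160,120)]),np.hstack([f(b,200,110,120,90),f(b,200,200,120,90)])]))
E
```

```text
clock: 18.98
eef_pos: [713.5, -327.4, 234.4]
tcp_rot: [-3.14, 0.0, 1.215]
contact_force: [0.1, -1.2, 0.0]
opening: 0.999
grasp_force: 0.0
```

View pics/c8.png

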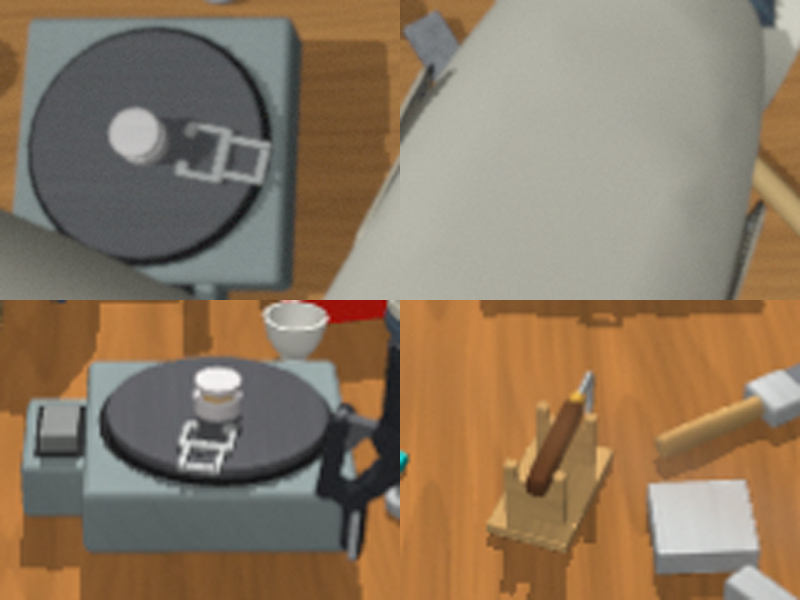

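The final picture shows the clip lying flat on the disc beside the spindle (top px about 149,163). The run key is up (side px 218,147), the pick is seated on the wooden rest hook down (side px 365,340 of the crop), and the block, brush and mallet look undisturbed. I hand in.

```bash
python3 -m inch '[[[0,0,0,0,0,0],[0,0,0,0,0,0],[0,0,0,0,0,0],[0,0,0,0,0,0]]]'; python3 -c "
from rig import r
print(r.sign_off())"
```

```text
clock: 19.42
eef_pos: [713.2, -327.7, 235.5]
tcp_rot: [3.141, 0.0, 1.214]
contact_force: [-0.2, -0.5, 0.3]
opening: 0.998
grasp_force: 0.0
the job is handed in; nothing more can be done
None
```

Job handed in at 19.4 s: the lap is switched off, the clip is pulled out and lies flat on the disc, and the pick is back on its rest, hook down; no verdict was returned.

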